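Pin the flip-mirror arm into its clevis

ROBOT

A 7-joint arm with a two-finger parallel gripper is mounted at the origin on the work surface. World frame = base frame: x ahead of the robot, y to its left, z up, the work surface at z = 0. Lengths are in m, angles in rad, forces in N, time in s.
With the tool pointing down it reaches from about 0.4 to 0.85 m from the base axis. Payload 4.5 kg.
Tool frame: the origin (TCP) lies at the very end of the fingers, on their centre line; the grasp point (between the pads) lies 19 mm behind it (r.grip_point_offset is the distance from the TCP to the grasp point, in m); z points along the fingers, y is the line along which they close (so a half turn about z gives the same grasp; the last joint's range is limited). The gripper opens to 88 mm and grips with 3 to 60 N. Pads are 18 mm wide; open, the fingers measure 123 mm over their backs; the gripper's body (75 mm by 187 mm) begins 45 mm behind the grasp point.
Start: joints at [-1.203, 0.689, -0.195, 1.565, 0.157, 0.902, -0.215], TCP at [0.205, 0.591, 0.213] pointing down, gripper open.
Joint ranges: [-3.01, 3.01], [-0.46, 2.08], [-1.47, 1.51], [0.13, 2.56], [-1, 4.14], [0.04, 2.09], [-2.66, 2.66]. Speed limits (rad/s): [2.57, 2.57, 3.14, 3.14, 3.14, 3.14, 3.14].

INTERFACE

Orientations are given as a unit quaternion [x, y, z, w].
In Python, from plant import r gives the robot as it stands.
- The arm moves only by the tool carry_out, never from a script. Its argument "rows" is a list of rows, each a list of 3 entries, a list of its own where there are three numbers: the shift along the tool's x, y, z in cm, then the turn, a rotation vector about the tool's x, y, z in degrees, then the closure, from 0 (fully open) to 1 (shut). A call has 1 to 12 rows; each row is the pose to reach, as a shift and turn from the pose commanded when the call began, along the tool's axes at that moment; what a row does not reach only later rows make up. A row lasts 1/10 s, in which the tool goes at most 50 mm and 8.59 degrees, less where a joint would pass 70% of its speed; a pose out of reach is approached as far as the arm can. A call with a gripper value outside its range is refused whole. The fingers move at their own pace and stop on an object; "newtons" is the grip in N (left out, the last holds). Time passes only in rows, so rows that repeat a pose let the fingers close. It gives the time, the measured TCP pose, the force, the opening and the grip force at its end, in the units of the state.
- r.get_state(): the state, without advancing time (a new reading comes with each control period).
- r.snapshot(name): name is "scene" or "side" or "wrist"; returns a dict with "image" (384x512x3 uint8, red, green, blue), "fx", "fy", "cx", "cy" (pixels), "pose" (4x4, takes a point from camera to world coordinates). Camera axes: x right, y up, looking along -z (the intrinsics and any distortion apply to the point x, -y, -z); pixel columns grow to the right and rows downward; lengths in m; the calibration is good to about 2 mm. A picture is of the moment at which its call begins. There is no depth.
- r.finish_job(): hands the job in; it is judged then, once.
The state is a dict: "clock": time; "q": joint angles; "qd": joint speeds; "joint_torque": joint torques, N m; "tool_pos": TCP position; "eef_rot": TCP orientation; "contact_force": force on the tool from outside, world axes, zero at the start; "moment": the same for the moment, N m; "opening": opening from 0.0 (shut) to 1.0 (fully open); "finger_force": force on a finger pad.
Only numpy, scipy, OpenCV 4.12 (cv2) and the standard library are available. Lean on these libraries where they do the work, as an engineer would, in place of code of your own. Each camera call takes 0.05 s, during which the arm holds its last target. There are 200 camera calls.

TASK

Take the hinge pin with the red knob out of the rack and thread it down through the three holes of the flip-mirror mount: the upper blue ear, the eye of the steel mirror arm and the lower blue ear. The poses are not exact enough, so feel for the holes, and press the pin fully home until its knob sits flat on the upper ear, gently: never press on the mount with more than about 25 N. Let go of it there, and leave the other pins and everything else on the table alone.

Things in the scene. Friction and masses are not known exactly. Their poses are not given: they have to be found in the camera images.
- red_pin_knob (a point): grip point of the loose hinge pin to fit: middle of its upright red round knob (22 mm across, 48 mm tall), 26 mm above the knob's flat underside. z axis along the pin, up. Steel shank below the knob: 12 mm across, 70 mm long, with a ball-round nose (radius 6 mm). About 0.12 kg. Starts upright in one of the rack's holes
- red_pin_tip (a point): lowest point of the round nose of the red-knobbed pin, 70 mm below the knob's underside and 96 mm below the grip point; z axis along the pin, towards the knob
- rack: white plastic block, 60 x 200 x 36 mm, fixed, with three blind square holes 13 mm wide and 30 mm deep in a row along its y axis, 65 mm apart (one at its centre). Origin at the centre of its underside, z up. In each stands a pin, its nose 6 mm above the table; which hole holds which pin varies
- mount: fixed black base plate of the flip-mirror mount, 10 mm thick, from x = -45 to 125 mm and y = -75 to 75 mm of its origin on the table; z up. On it stands a blue clevis open to +x: a web at x = -42 to -30 mm and two level ears, 60 mm along x, 90 mm along y, 12 mm thick, each with a vertical 13 mm hole in its middle (the upper one ringed in brass), one right above the other
- mount_top (a point): height of the upper ear's top face, 84 mm above the base's origin, axes as the base. NOT the hole: the clevis was clamped by hand on a dovetail along y, so its holes lie at x = 0 but anywhere from y = -20 to +20 mm of this point. No reading gives this; look, or feel with the pin. Pin home: knob's underside on this face, nose 14 mm above the table
- mount_eye (a point): point on the base's axis at the height of the mirror arm's steel eye between the ears (36 x 34 mm, from 51 to 61 mm above the table, hole 13 mm). The eye floats along y, up to 2 mm either way out of line with the ears' holes; it slides under 1 to 2 N and the pin's nose draws it into line. The arm runs to +x to a mirror, top 77 mm above the table
- mount_low (a point): point on the base's axis at mid-height of the lower ear (28 to 40 mm above the table). Like the upper hole, the hole is shifted along y. A spring plunger in its side wall presses on the pin with about 5 to 8 N, so the pin does not drop home by its weight: it needs some 4 to 10 N of push
- blue_pin_knob (a point): middle of the blue knob (22 mm across, 48 mm tall) of another pin in the rack, shank 50 mm; leave it there
- yellow_pin_knob (a point): middle of the yellow knob (22 mm across, 48 mm tall) of another pin in the rack, shank 90 mm; leave it there
- post: loose upright steel post, 25 mm across, 75 mm tall, origin at its foot; leave alone
- driver: loose screwdriver with a red handle, 160 mm long, lying; leave alone
- lens_ring: loose mounted lens, a black disc with a greenish middle, 40 mm across, 12 mm tall; leave alone
- pot: loose clear pot with a black lid, 52 mm across, 75 mm tall, origin at its foot; leave alone
Mind the look-alikes: they are no part of the job. What is shaped like the part that bears red_pin_knob but white is not meant.

How it is judged:
By the outcome, as a careful person would: the job done as asked, in the order asked, and still so for the second after the job is handed in, with the robot touching nothing.
It also fails if it takes over 72 s, if anything falls off the work surface, if the arm or the gripper's body presses on something with over 40 N, if the wrist force passes 120 N, or if a joint passes its speed limit or range.

## Working session

There is one attempt and no reset: what is moved stays moved. The work goes in short steps, Python scripts to look and compute and a tool call to move; the robot and the scene stay as the last step left them, time stands still between calls to the robot, and variables do not carry over. Pictures are saved under pics/ and viewed, at most 10 in all, crops included, and the job is handed in when it is done.

Besides the shell and the picture viewer there is one more tool, called after "Request:" by a JSON object that holds its "fn" and its "kwargs", one argument or row to a line. carry_out: Moves the arm, as the interface text tells. Its arguments: {"type":"object","properties":{"rows":{"type":"array"},"newtons":{"type":"number"}},"required":["rows"]}

```bash
mkdir -p pics; ls
cat > h.py <<'E'
from plant import r
import numpy as np, cv2, pickle
def snap(n,f):
    s=r.snapshot(n); pickle.dump(s,open(f'pics/{f}.pkl','wb'))
    cv2.imwrite(f'pics/{f}.png',cv2.cvtColor(s['image'],cv2.COLOR_RGB2BGR)); return s
def load(f): return pickle.load(open(f'pics/{f}.pkl','rb'))
def ray(s,u,v):
    T=np.array(s['pose']); d=np.array([(u-s['cx'])/s['fx'],-(v-s['cy'])/s['fy'],-1.0])
    return T[:3,3],T[:3,:3]@d
def at_z(s,u,v,z):
    o,d=ray(s,u,v); return o+d*(z-o[2])/d[2]
def proj(s,p):
    T=np.array(s['pose']); c=T[:3,:3].T@(np.array(p)-T[:3,3])
    return s['cx']+s['fx']*c[0]/-c[2], s['cy']-s['fy']*c[1]/-c[2]
E
python3 - <<'E'
from h import *
a=snap('scene','scene0'); b=snap('side','side0')
print({k:v for k,v in a.items() if k!='image'}); print(b['pose'],b['fx'])
print(r.get_state())
im=np.hstack([a['image'],b['image']])
E
```

```text
pics
{'fx': 440.75405864896175, 'fy': 440.75405864896175, 'cx': 255.44850075573797, 'cy': 188.0290833473343, 'pose': array([[-0.76129365, -0.506181  ,  0.40523175,  1.01890371],
       [ 0.64834467, -0.58556484,  0.486583  ,  0.5119067 ],
       [-0.0090096 ,  0.63316239,  0.77396655,  0.86359438],
       [ 0.        ,  0.        ,  0.        ,  1.        ]])}
[[ 0.98899113  0.11602958 -0.09183504  0.51688971]
 [-0.14785189  0.74955238 -0.64522171 -0.59814419]
 [-0.00602963  0.65169653  0.75845585  0.81693742]
 [ 0.          0.          0.          1.        ]] 384.7445130568032
{'clock': 0.1, 'q': array([-1.20324084,  0.689867  , -0.19450721,  1.56619981,  0.15730996,
        0.90246707, -0.21507098]), 'qd': array([-0.00035392, -0.00132865,  0.00042993, -0.00228141,  0.00074597,
        0.00162794,  0.00076406]), 'joint_torque': array([-3.47098714e-03, -5.28497493e+01, -1.27184920e+00, -1.53837347e+01,
       -5.26088127e-02,  1.89352191e-03,  5.44931891e-05]), 'tool_pos': array([0.20460853, 0.58995225, 0.2120213 ]), 'eef_rot': array([ 1.66056585e-01,  9.86115921e-01, -7.72730074e-04, -6.60959703e-05]), 'contact_force': array([ 0.44794896, -0.39741331, -0.53536035]), 'moment': array([-0.05545007, -0.02698594, -0.03355435]), 'finger_force': 0.0, 'opening': 1.0015361028062417}
```

View pics/scene0.png

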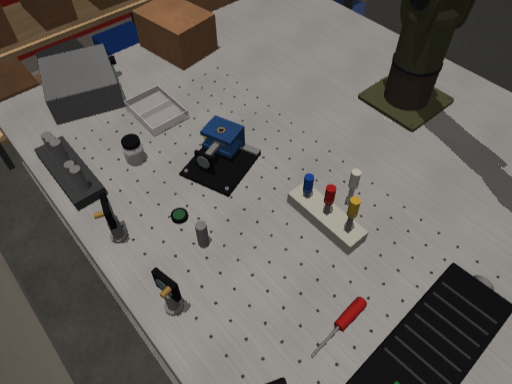

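View pics/side0.png

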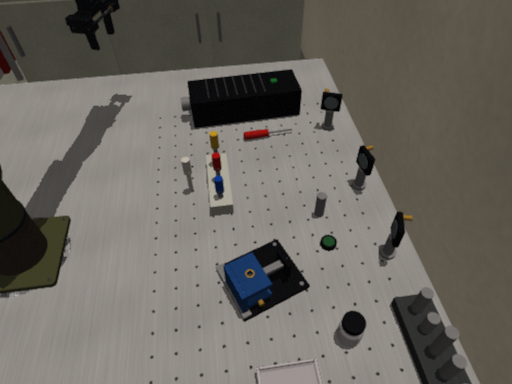

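The scene view shows the blue knob at (308,184), red knob at (330,195), yellow at (354,207), a white look-alike at (355,179), and a red screwdriver handle at (350,313). The mount is at (221,150). The side view shows red at (216,161), blue at (219,184), yellow at (214,139), white at (186,166) and the brass ring at (250,273). The pin meant is the red upright knob in the middle of the rack, because the driver is lying down and the look-alike is white. I'll confirm this with one enlarged crop.

Run:
```python
from h import *
a=load('scene0');b=load('side0')
def crop(s,x,y,w,h,k): return cv2.resize(s['image'][y:y+h,x:x+w],None,fx=k,fy=k,interpolation=cv2.INTER_CUBIC)[:,:,::-1]
top=np.hstack([crop(a,280,165,100,75,4),crop(b,170,125,100,75,4)])
bot=np.hstack([crop(a,175,110,100,75,4),crop(b,210,235,100,75,4)])
cv2.imwrite('pics/crops.png',np.vstack([top,bot]))
for s,n,z in((a,'scene',.102),(b,'side',.102)):
    h=cv2.cvtColor(s['image'],cv2.COLOR_RGB2HSV); m=((h[...,0]<6)|(h[...,0]>174))&(h[...,1]>150)&(h[...,2]>60)
    nn,l,st,c=cv2.connectedComponentsWithStats(m.astype('uint8'))
    for i in range(1,nn):
        if st[i,4]>25: print(n,st[i],c[i],at_z(s,*c[i],z))
```

```text
scene [ 0  0 20  7 89] [7.46067416 2.08988764] [ 0.72986906 -1.15520432  0.102     ]
scene [ 17  13 114  47 437] [75.2402746  35.44622426] [ 0.6468767  -0.80702587  0.102     ]
scene [325 185  11  18 152] [329.71052632 192.90131579] [0.50509124 0.15093625 0.102     ]
scene [334 297  33  34 450] [350.54666667 313.02      ] [0.67938583 0.3679218  0.102     ]
side [244 129  25  10 158] [255.75949367 133.55696203] [0.62678448 0.2483367  0.102     ]
side [212 152   8   7  46] [215.52173913 155.41304348] [0.50650401 0.17530228 0.102     ]
```

View pics/crops.png

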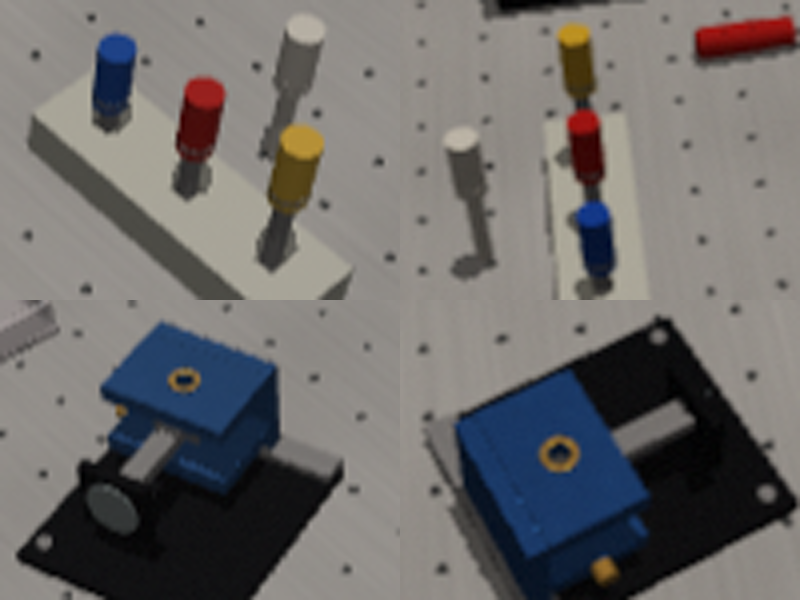

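```bash
cat > m.py <<'E'
from h import *
a=load('scene0');b=load('side0')
def P(s,X,Y,x0,y0,z): return at_z(s,(X+.5)/4-.5+x0,(Y+.5)/4-.5+y0,z)
A=lambda X,Y,z:P(a,X,Y,280,165,z); B=lambda X,Y,z:P(b,X-400,Y,170,125,z)
C=lambda X,Y,z:P(a,X,Y-300,175,110,z); D=lambda X,Y,z:P(b,X-400,Y-300,210,235,z)
np.set_printoptions(precision=4,suppress=True)
print('red',A(204,94,.124),B(584,120,.124))
print('blue',A(116,44,.104),B(594,214,.104)); print('yel',A(301,141,.144),B(575,35,.144))
print('white',A(305,30,.12),B(462,140,.12))
print('ring',C(184,380,.084),D(559,455,.084))
print('earS',[C(*p,.084) for p in((160,323),(278,368),(228,434),(102,388))])
print('earD',[D(*p,.084) for p in((573,372),(649,496),(527,557),(459,424))])
print('base',C(18,556,.01),C(342,464,.01),D(665,318,.01),D(796,510,.01))
print('mirrorbar',C(175,435,.06),C(135,468,.06), D(615,445,.06),D(690,410,.06))
E
python3 m.py
```

```text
red [0.5088 0.1535 0.124 ] [0.5073 0.1545 0.124 ]
blue [0.506  0.0857 0.104 ] [0.5069 0.0878 0.104 ]
yel [0.5077 0.2174 0.144 ] [0.5077 0.217  0.144 ]
white [0.4295 0.1565 0.12  ] [0.4271 0.1521 0.12  ]
ring [ 0.5528 -0.1841  0.084 ] [ 0.5511 -0.1847  0.084 ]
earS [array([ 0.5314, -0.2378,  0.084 ]), array([ 0.5001, -0.1532,  0.084 ]), array([ 0.5618, -0.1273,  0.084 ]), array([ 0.5969, -0.2126,  0.084 ])]
earD [array([ 0.5657, -0.1341,  0.084 ]), array([ 0.5948, -0.216 ,  0.084 ]), array([ 0.5273, -0.2406,  0.084 ]), array([ 0.4997, -0.1576,  0.084 ])]
base [ 0.6897 -0.1898  0.01  ] [ 0.4782 -0.1154  0.01  ] [ 0.6335 -0.0564  0.01  ] [ 0.6847 -0.1989  0.01  ]
mirrorbar [ 0.5741 -0.1686  0.06  ] [ 0.6111 -0.1618  0.06  ] [ 0.5839 -0.1697  0.06  ] [ 0.6293 -0.1539  0.06  ]
```

Confirmed: the pin meant is the red one in the middle of the rack, with the white look-alike standing beside the rack. The red pin is at about (0.508, 0.154), the brass ring at about (0.552, -0.1845), and the mount's yaw is about 20°. I'll move above the red pin with the fingers closing along world x, so they stay clear of the neighbouring pins.

Request:
{"fn": "carry_out", "kwargs": {
  "rows": [
    [[-42.9,-31.3,0],[0,0,70.9],0.4],
    [[-42.9,-31.3,0],[0,0,70.9],0.4],
    [[-42.9,-31.3,0],[0,0,70.9],0.4],
    [[-42.9,-31.3,0],[0,0,70.9],0.4],
    [[-42.9,-31.3,0],[0,0,70.9],0.4],
    [[-42.9,-31.3,0],[0,0,70.9],0.4],
    [[-42.9,-31.3,0],[0,0,70.9],0.4],
    [[-42.9,-31.3,0],[0,0,70.9],0.4],
    [[-42.9,-31.3,0],[0,0,70.9],0.4],
    [[-42.9,-31.3,0],[0,0,70.9],0.4],
    [[-42.9,-31.3,0],[0,0,70.9],0.4],
    [[-42.9,-31.3,0],[0,0,70.9],0.4]
  ],
  "newtons": 20
}}

```text
clock: 1.3
tool_pos: [0.5102, 0.1484, 0.2126]
eef_rot: [0.711, 0.704, -0.0, 0.002]
contact_force: [-0.4, 0.8, 0.7]
opening: 0.599
finger_force: 0.0
```

```bash
cat >> h.py <<'E'
from scipy.spatial.transform import Rotation as R
def delta(p,heading=None):
    s=r.get_state(); q=R.from_quat(s['eef_rot']); M=q.as_matrix()
    print('at',np.round(s['tool_pos'],4),'F',np.round(s['contact_force'],1),'M',np.round(s['moment'],2),'shift cm',np.round(M.T@(np.array(p)-s['tool_pos'])*100,2),'yhead',np.degrees(np.arctan2(M[1,1],M[0,1])).round(2),'tilt z',np.round(M[:,2],4))
E
python3 - <<'E'
from h import *
w=snap('wrist','w0'); print(w['pose'],w['fx'])
delta([.508,.154,.083])
E
```

```text
[[ 9.99956888e-01  9.25818332e-03  7.12773668e-04  5.11284023e-01]
 [-9.12862414e-03  9.66099893e-01  2.58007102e-01  2.12939241e-01]
 [ 1.70006648e-03 -2.58002485e-01  9.66142757e-01  3.84453326e-01]
 [ 0.00000000e+00  0.00000000e+00  0.00000000e+00  1.00000000e+00]] 321.01322961300576
at [0.5084 0.1517 0.2124] F [-0.5  0.5  0.3] M [-0.02  0.12  0.07] shift cm [ 0.24 -0.04 12.94] yhead -0.32 tilt z [-0.    -0.001 -1.   ]
```

View pics/w0.png

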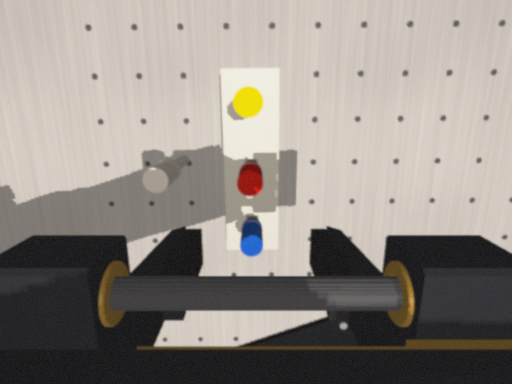

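The wrist view shows the red knob at (250,181), with yellow at (248,102), blue at (251,243) and white at (156,180). The rack is well aligned with the tool. I'll check the red knob's position from its top face.

Run:
```python
from h import *
s=load('w0'); h=cv2.cvtColor(s['image'],cv2.COLOR_RGB2HSV); m=(((h[...,0]<8)|(h[...,0]>172))&(h[...,1]>150)&(h[...,2]>60))
n,l,st,c=cv2.connectedComponentsWithStats(m.astype('uint8'))
i=1+st[1:,4].argmax(); x,y,w,hh,_=st[i]; print(st[i],c[i])
print(at_z(s,x+(w-1)/2,y+hh-1-12.5,.124), 'bottom edge',at_z(s,x+(w-1)/2,y+hh-.5,.124), at_z(s,c[i][0],c[i][1],.105))
```

```text
[238 164  24  31 614] [249.88599349 179.66123779]
[0.50597594 0.15373715 0.124     ] bottom edge [0.50581733 0.14254066 0.124     ] [0.5059563  0.15109356 0.105     ]
```

Request:
{"fn": "carry_out", "kwargs": {
  "rows": [
    [[-0.1,-0.1,3.5],[0,0,0],0.4],
    [[-0.1,-0.1,7],[0,0,0],0.4],
    [[-0.1,-0.1,7],[0,0,0],0.4],
    [[-0.1,-0.1,7],[0,0,0],0.4],
    [[-0.1,-0.1,7],[0,0,0],0.4]
  ]
}}

```text
clock: 1.85
tool_pos: [0.5072, 0.1544, 0.1442]
eef_rot: [0.707, 0.707, 0.001, 0.0]
contact_force: [0.2, 0.0, 0.7]
opening: 0.599
finger_force: 0.0
```

```bash
python3 -c "
from h import *
delta([.507,.154,.083])"
```

```text
at [0.5072 0.1544 0.1442] F [0.2 0.  0.7] M [-0.01  0.09  0.01] shift cm [-0.05 -0.04  6.12] yhead 0.04 tilt z [ 0.0022  0.0012 -1.    ]
```

Request:
{"fn": "carry_out", "kwargs": {
  "rows": [
    [[0,0,3],[0,0,0],0.4],
    [[0,0,6.0],[0,0,0],0.4],
    [[0,0,6.0],[0,0,0],0.4],
    [[0,0,6.0],[0,0,0],0.4],
    [[0,0,6.0],[0,0,0],1],
    [[0,0,6.0],[0,0,0],1],
    [[0,0,6.0],[0,0,0],1],
    [[0,0,6.0],[0,0,0],1],
    [[0,0,6.0],[0,0,0],1],
    [[0,0,6.0],[0,0,0],1]
  ],
  "newtons": 40
}}

```text
clock: 2.85
tool_pos: [0.5069, 0.1534, 0.0831]
eef_rot: [0.707, 0.707, 0.0, 0.0]
contact_force: [-0.6, 1.2, 3.6]
opening: 0.236
finger_force: 40.0
```

```bash
python3 -c "
from h import *
delta([.507,.154,.083])"
```

```text
at [0.5069 0.1534 0.0831] F [-0.6  1.2  3.6] M [-0.18  0.11  0.02] shift cm [0.06 0.01 0.01] yhead -0.03 tilt z [ 8.e-04  4.e-04 -1.e+00]
```

Request:
{"fn": "carry_out", "kwargs": {
  "rows": [
    [[0,0,-2],[0,0,0],1],
    [[0,0,-5],[0,0,0],1],
    [[0,0,-9],[0,0,0],1],
    [[0,0,-13],[0,0,0],1],
    [[0,0,-13],[0,0,0],1],
    [[0,0,-13],[0,0,0],1]
  ]
}}

```text
clock: 3.45
tool_pos: [0.5065, 0.1533, 0.2129]
eef_rot: [0.707, 0.707, 0.0, 0.0]
contact_force: [-0.1, 0.0, -1.7]
opening: 0.236
finger_force: 40.0
```

Request:
{"fn": "carry_out", "kwargs": {
  "rows": [
    [[-4,0.5,0],[0,0,-2],1],
    [[-8,1,0],[0,0,-5],1],
    [[-12,1.6,0],[0,0,-8],1],
    [[-16,2.1,0],[0,0,-11],1],
    [[-20,2.6,0],[0,0,-14],1],
    [[-24,3.2,0],[0,0,-17],1],
    [[-28,3.7,0],[0,0,-20],1],
    [[-31.5,4.2,0],[0,0,-20],1],
    [[-33.8,4.5,0],[0,0,-20],1],
    [[-33.8,4.5,1.5],[0,0,-20],1],
    [[-33.8,4.5,2],[0,0,-20],1],
    [[-33.8,4.5,2],[0,0,-20],1]
  ]
}}

```text
clock: 4.65
tool_pos: [0.5497, -0.1834, 0.1903]
eef_rot: [0.573, 0.819, -0.001, -0.003]
contact_force: [-0.8, -0.4, -0.6]
opening: 0.23
finger_force: 40.0
```

```bash
python3 -c "
from h import *
a=snap('scene','s1');b=snap('side','d1');w=snap('wrist','w1')
delta([.552,-.1845,.186])
p=r.get_state()['tool_pos']
def crop(s,c,k):
    x,y=int(c[0])-int(200/k),int(c[1])-int(150/k); x=max(x,0);y=max(y,0); print(x,y,k)
    return cv2.resize(s['image'][y:y+int(300/k),x:x+int(400/k)],(400,300),interpolation=cv2.INTER_CUBIC)[:,:,::-1]
q=[.552,-.1845,.1]
v=np.vstack([np.hstack([crop(a,proj(a,q),4),crop(b,proj(b,q),4)]),np.hstack([crop(w,proj(w,[.552,-.1845,.084]),2.5),cv2.resize(w['image'],(400,300))[:,:,::-1]])])
cv2.imwrite('pics/c1.png',v)"
```

```text
at [ 0.5515 -0.1838  0.1925] F [ 0.5  0.2 -1.8] M [-0.04  0.07 -0.02] shift cm [-0.09  0.03  0.65] yhead 20.07 tilt z [-4.e-04  6.e-04 -1.e+00]
170 87 4
199 232 4
176 124 2.5
```

View pics/c1.png

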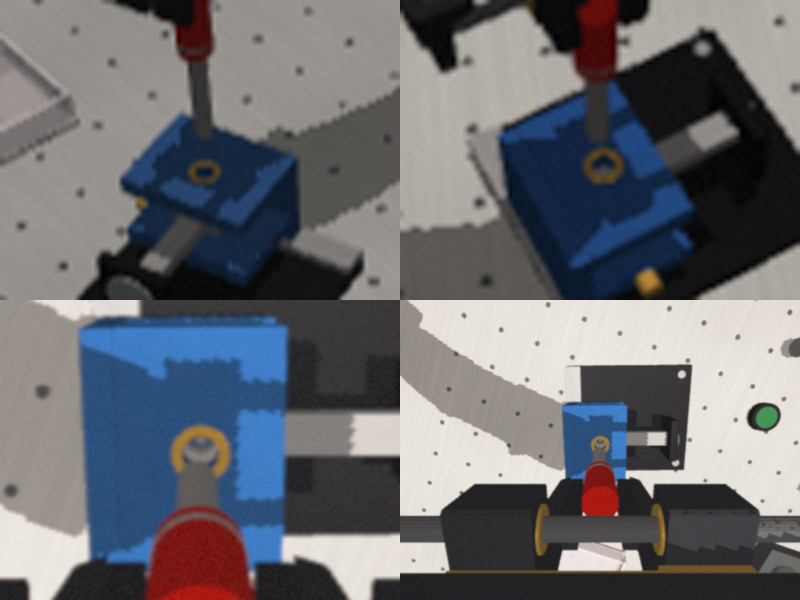

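The scene, side and wrist views show the pin held straight, with its nose about 3 cm above the brass ring. In the crop, ring and nose are at (205,172) and (204,137) in scene, and at (603,166) and (597,143) in side. I'll work out the offset relative to the pin, so that calibration bias cancels.

Run:
```python
from h import *
from scipy.optimize import least_squares
a=load('s1');b=load('d1');w=load('w1')
st=r.get_state()['tool_pos']; 
obs=[(a,(220.5,118.5),(220.9,129.6)),(b,(247.9,264.7),(249.4,273.1))]
x,y=st[:2]; z=st[2]-.077+.006
print('tcp',st)
for s,t,g in obs: print('ball proj',proj(s,[x,y,z]),'obs',t,'ball on z',at_z(s,*t,z),'ring',at_z(s,*g,.084))
# wrist: ring centre px in crop (200,454-300), 2.5
g=((200+.5)/2.5-.5+176,(153+.5)/2.5-.5+124); print('wrist ring',g,at_z(w,*g,.084),'pin axis at .084 ->',proj(w,[x,y,.084]),'ball',proj(w,[x,y,z]))
```

```text
tcp [ 0.55145846 -0.18375727  0.19254329]
ball proj (np.float64(220.06751038353553), np.float64(118.40002941939566)) obs (220.5, 118.5) ball on z [ 0.5508676  -0.18275233  0.12154329] ring [ 0.55220385 -0.18366363  0.084     ]
ball proj (np.float64(248.98285114669198), np.float64(263.87171386220916)) obs (247.9, 264.7) ball on z [ 0.54898694 -0.18536936  0.12154329] ring [ 0.55126903 -0.18407108  0.084     ]
wrist ring (255.7, 184.9) [ 0.5518302  -0.18526847  0.084     ] pin axis at .084 -> (np.float64(255.89027779216727), np.float64(183.21592278052964)) ball (np.float64(255.84016522458614), np.float64(193.9055130711457))
```

Request:
{"fn": "carry_out", "kwargs": {
  "rows": [
    [[-0.07,0.08,1.5],[0,0,0],1],
    [[-0.07,0.08,2.6],[0,0,0],1],
    [[-0.07,0.08,2.8],[0,0,0],1],
    [[-0.07,0.08,2.9],[0,0,0],1],
    [[-0.07,0.08,2.9],[0,0,0],1],
    [[-0.07,0.08,2.9],[0,0,0],1]
  ]
}}

```text
clock: 5.4
tool_pos: [0.5527, -0.1852, 0.1642]
eef_rot: [0.574, 0.819, 0.0, 0.0]
contact_force: [-1.2, -0.3, -0.9]
opening: 0.239
finger_force: 40.0
```

Request:
{"fn": "carry_out", "kwargs": {
  "rows": [
    [[0,0,0.1],[0,0,0],1],
    [[0,0,0.2],[0,0,0],1],
    [[0,0,0.3],[0,0,0],1],
    [[0,0,0.3],[0,0,0],1],
    [[0,0,0.4],[0,0,0],1],
    [[0,0,0.4],[0,0,0],1],
    [[0,0,0.4],[0,0,0],1]
  ]
}}

```text
clock: 6.1
tool_pos: [0.5524, -0.1851, 0.1597]
eef_rot: [0.574, 0.819, 0.0, -0.0]
contact_force: [0.0, 1.1, -0.9]
opening: 0.235
finger_force: 40.0
```

```bash
python3 -c "
from h import *
delta([.5525,-.1842,.161])"
```

```text
at [ 0.5524 -0.1851  0.1597] F [ 0.   1.1 -0.9] M [-0.03  0.09  0.07] shift cm [ 0.08  0.04 -0.13] yhead 19.98 tilt z [-0.e+00  1.e-04 -1.e+00]
```

Request:
{"fn": "carry_out", "kwargs": {
  "rows": [
    [[0,0,0.1],[0,0,0],1],
    [[0,0,0.1],[0,0,0],1],
    [[0,0,0.2],[0,0,0],1],
    [[0,0,0.2],[0,0,0],1],
    [[0,0,0.3],[0,0,0],1],
    [[0,0,0.3],[0,0,0],1]
  ]
}}

```text
clock: 6.7
tool_pos: [0.5524, -0.185, 0.1566]
eef_rot: [0.574, 0.819, 0.0, -0.0]
contact_force: [-0.3, 0.1, -1.6]
opening: 0.237
finger_force: 40.0
```

```bash
python3 -c "
from h import *
delta([.5525,-.1842,.161])"
```

```text
at [ 0.5524 -0.185   0.1566] F [-0.3  0.1 -1.6] M [0.08 0.01 0.04] shift cm [ 0.07  0.04 -0.44] yhead 19.98 tilt z [-1.e-04  3.e-04 -1.e+00]
```

Request:
{"fn": "carry_out", "kwargs": {
  "rows": [
    [[0,0,0.1],[0,0,0],1],
    [[0,0,0.2],[0,0,0],1],
    [[0,0,0.3],[0,0,0],1],
    [[0,0,0.4],[0,0,0],1],
    [[0,0,0.5],[0,0,0],1],
    [[0,0,0.5],[0,0,0],1]
  ]
}}

```text
clock: 7.3
tool_pos: [0.5523, -0.185, 0.1515]
eef_rot: [0.574, 0.819, 0.0, -0.0]
contact_force: [-0.1, 1.6, -0.9]
opening: 0.236
finger_force: 40.0
```

```bash
python3 -c "
from h import *
delta([.5525,-.1842,.161])"
```

```text
at [ 0.5523 -0.185   0.1515] F [-0.1  1.6 -0.9] M [0.09 0.07 0.03] shift cm [ 0.07  0.05 -0.95] yhead 19.98 tilt z [-2.e-04  3.e-04 -1.e+00]
```

Request:
{"fn": "carry_out", "kwargs": {
  "rows": [
    [[0,0,0.2],[0,0,0],1],
    [[0,0,0.4],[0,0,0],1],
    [[0,0,0.6],[0,0,0],1],
    [[0,0,0.8],[0,0,0],1],
    [[0,0,1.0],[0,0,0],1],
    [[0,0,1.0],[0,0,0],1]
  ]
}}

```text
clock: 7.9
tool_pos: [0.5522, -0.185, 0.1413]
eef_rot: [0.574, 0.819, -0.0, -0.0]
contact_force: [0.2, 0.8, -1.1]
opening: 0.238
finger_force: 40.0
```

Request:
{"fn": "carry_out", "kwargs": {
  "rows": [
    [[0,0,0.1],[0,0,0],1],
    [[0,0,0.2],[0,0,0],1],
    [[0,0,0.3],[0,0,0],1],
    [[0,0,0.4],[0,0,0],1],
    [[0,0,0.5],[0,0,0],1],
    [[0,0,0.5],[0,0,0],1]
  ]
}}

```text
clock: 8.5
tool_pos: [0.5523, -0.1851, 0.1365]
eef_rot: [0.574, 0.819, 0.0, -0.0]
contact_force: [0.4, 0.6, -2.4]
opening: 0.239
finger_force: 40.0
```

```bash
python3 -c "
from h import *
delta([.5525,-.1842,.161])"
```

```text
at [ 0.5523 -0.1851  0.1365] F [ 0.4  0.6 -2.4] M [0.12 0.05 0.  ] shift cm [ 0.08  0.05 -2.45] yhead 19.98 tilt z [-2.e-04  2.e-04 -1.e+00]
```

Request:
{"fn": "carry_out", "kwargs": {
  "rows": [
    [[0,0,0.1],[0,0,0],1],
    [[0,0,0.2],[0,0,0],1],
    [[0,0,0.3],[0,0,0],1],
    [[0,0,0.4],[0,0,0],1],
    [[0,0,0.5],[0,0,0],1],
    [[0,0,0.5],[0,0,0],1]
  ]
}}

```text
clock: 9.1
tool_pos: [0.5524, -0.185, 0.1315]
eef_rot: [0.574, 0.819, 0.0, -0.0]
contact_force: [-0.4, -0.0, -0.3]
opening: 0.236
finger_force: 40.0
```

Request:
{"fn": "carry_out", "kwargs": {
  "rows": [
    [[0,0,0.1],[0,0,0],1],
    [[0,0,0.2],[0,0,0],1],
    [[0,0,0.3],[0,0,0],1],
    [[0,0,0.4],[0,0,0],1],
    [[0,0,0.5],[0,0,0],1],
    [[0,0,0.5],[0,0,0],1]
  ]
}}

```text
clock: 9.7
tool_pos: [0.5523, -0.1851, 0.1265]
eef_rot: [0.574, 0.819, 0.0, -0.0]
contact_force: [-0.8, 1.1, -1.7]
opening: 0.237
finger_force: 40.0
```

Request:
{"fn": "carry_out", "kwargs": {
  "rows": [
    [[0,0,0.2],[0,0,0],1],
    [[0,0,0.4],[0,0,0],1],
    [[0,0,0.6],[0,0,0],1],
    [[0,0,0.8],[0,0,0],1],
    [[0,0,0.8],[0,0,0],1]
  ]
}}

```text
clock: 10.2
tool_pos: [0.5522, -0.185, 0.1183]
eef_rot: [0.574, 0.819, 0.0, -0.0]
contact_force: [1.3, 1.0, -1.5]
opening: 0.236
finger_force: 40.0
```

Request:
{"fn": "carry_out", "kwargs": {
  "rows": [
    [[0,0,0.1],[0,0,0],1],
    [[0,0,0.2],[0,0,0],1],
    [[0,0,0.3],[0,0,0],1],
    [[0,0,0.4],[0,0,0],1],
    [[0,0,0.4],[0,0,0],1]
  ]
}}

```text
clock: 10.7
tool_pos: [0.5523, -0.1851, 0.1145]
eef_rot: [0.574, 0.819, 0.0, -0.0]
contact_force: [-0.1, 1.4, -1.3]
opening: 0.238
finger_force: 40.0
```

Request:
{"fn": "carry_out", "kwargs": {
  "rows": [
    [[0,0,0.1],[0,0,0],1],
    [[0,0,0.2],[0,0,0],1],
    [[0,0,0.3],[0,0,0],1],
    [[0,0,0.4],[0,0,0],1],
    [[0,0,0.4],[0,0,0],1]
  ]
}}

```text
clock: 11.2
tool_pos: [0.5523, -0.1851, 0.1105]
eef_rot: [0.574, 0.819, 0.0, -0.0]
contact_force: [-0.5, 1.5, -0.4]
opening: 0.236
finger_force: 40.0
```

Request:
{"fn": "carry_out", "kwargs": {
  "rows": [
    [[0,0,0.1],[0,0,0],1],
    [[0,0,0.2],[0,0,0],1],
    [[0,0,0.3],[0,0,0],1],
    [[0,0,0.4],[0,0,0],1],
    [[0,0,0.4],[0,0,0],1]
  ]
}}

```text
clock: 11.7
tool_pos: [0.5528, -0.1854, 0.1076]
eef_rot: [0.574, 0.819, 0.0, 0.001]
contact_force: [-1.5, 1.1, 6.7]
opening: 0.238
finger_force: 40.0
```

Request:
{"fn": "carry_out", "kwargs": {
  "rows": [
    [[0,0,0.1],[0,0,0],1],
    [[0,0,0.1],[0,0,0],1],
    [[0,0,0.2],[0,0,0],1],
    [[0,0,0.3],[0,0,0],1],
    [[0,0,0.3],[0,0,0],1]
  ]
}}

```text
clock: 12.2
tool_pos: [0.5527, -0.1853, 0.1045]
eef_rot: [0.574, 0.819, 0.0, 0.0]
contact_force: [-2.0, 1.6, 6.4]
opening: 0.236
finger_force: 40.0
```

```bash
python3 -c "
from h import *
delta([.5525,-.1842,.091])"
```

```text
at [ 0.5527 -0.1853  0.1045] F [-2.   1.6  6.4] M [ 0.3   0.39 -0.01] shift cm [0.11 0.02 1.35] yhead 19.97 tilt z [ 1.e-03 -2.e-04 -1.e+00]
```

Entered the plunger with about 6 N of push. I'll continue down.

Request:
{"fn": "carry_out", "kwargs": {
  "rows": [
    [[0,0,0.1],[0,0,0],1],
    [[0,0,0.2],[0,0,0],1],
    [[0,0,0.3],[0,0,0],1],
    [[0,0,0.4],[0,0,0],1],
    [[0,0,0.5],[0,0,0],1],
    [[0,0,0.5],[0,0,0],1]
  ]
}}

```text
clock: 12.8
tool_pos: [0.5525, -0.185, 0.0994]
eef_rot: [0.574, 0.819, 0.0, 0.0]
contact_force: [-1.7, 1.9, 5.7]
opening: 0.238
finger_force: 40.0
```

Request:
{"fn": "carry_out", "kwargs": {
  "rows": [
    [[0,0,0.1],[0,0,0],1],
    [[0,0,0.2],[0,0,0],1],
    [[0,0,0.3],[0,0,0],1],
    [[0,0,0.4],[0,0,0],1],
    [[0,0,0.5],[0,0,0],1],
    [[0,0,0.5],[0,0,0],1]
  ]
}}

```text
clock: 13.4
tool_pos: [0.5525, -0.1849, 0.0943]
eef_rot: [0.574, 0.819, 0.0, 0.0]
contact_force: [-1.6, 0.5, 5.4]
opening: 0.234
finger_force: 40.0
```

Request:
{"fn": "carry_out", "kwargs": {
  "rows": [
    [[0,0,0.1],[0,0,0],1],
    [[0,0,0.2],[0,0,0],1],
    [[0,0,0.25],[0,0,0],1],
    [[0,0,0.25],[0,0,0],1]
  ]
}}

```text
clock: 13.8
tool_pos: [0.5525, -0.185, 0.092]
eef_rot: [0.574, 0.819, 0.0, 0.0]
contact_force: [-2.4, 1.6, 7.3]
opening: 0.237
finger_force: 40.0
```

Request:
{"fn": "carry_out", "kwargs": {
  "rows": [
    [[0,0,0.05],[0,0,0],1],
    [[0,0,0.05],[0,0,0],1],
    [[0,0,0.05],[0,0,0],1]
  ]
}}

```text
clock: 14.1
tool_pos: [0.5524, -0.1849, 0.0916]
eef_rot: [0.574, 0.819, 0.0, 0.0]
contact_force: [-1.9, 2.1, 8.3]
opening: 0.236
finger_force: 40.0
```

Request:
{"fn": "carry_out", "kwargs": {
  "rows": [
    [[0,0,0.05],[0,0,0],1],
    [[0,0,0.05],[0,0,0],1],
    [[0,0,0.05],[0,0,0],1]
  ]
}}

```text
clock: 14.4
tool_pos: [0.5524, -0.185, 0.0915]
eef_rot: [0.574, 0.819, 0.0, 0.0]
contact_force: [-3.1, 2.3, 10.7]
opening: 0.238
finger_force: 40.0
```

Request:
{"fn": "carry_out", "kwargs": {
  "rows": [
    [[0,0,0.05],[0,0,0],1],
    [[0,0,0.05],[0,0,0],1],
    [[0,0,0.05],[0,0,0],1]
  ]
}}

```text
clock: 14.7
tool_pos: [0.5525, -0.185, 0.0915]
eef_rot: [0.574, 0.819, 0.0, 0.0]
contact_force: [-4.4, 3.1, 15.6]
opening: 0.234
finger_force: 40.0
```

Request:
{"fn": "carry_out", "kwargs": {
  "rows": [
    [[0,0,0.02],[0,0,0],1],
    [[0,0,0.02],[0,0,0],1]
  ]
}}

```text
clock: 14.9
tool_pos: [0.5525, -0.1849, 0.0914]
eef_rot: [0.574, 0.819, 0.0, 0.0]
contact_force: [-3.6, 2.6, 16.1]
opening: 0.236
finger_force: 40.0
```

Request:
{"fn": "carry_out", "kwargs": {
  "rows": [
    [[0,0,-0.02],[0,0,0],0.4],
    [[0,0,-0.02],[0,0,0],0.4],
    [[0,0,-0.02],[0,0,0],0.4],
    [[0,0,-0.02],[0,0,0],0.4],
    [[0,0,-0.02],[0,0,0],0.4],
    [[0,0,-0.02],[0,0,0],0.4]
  ]
}}

```text
clock: 15.5
tool_pos: [0.5523, -0.1852, 0.0895]
eef_rot: [0.574, 0.819, -0.0, -0.0]
contact_force: [0.3, 0.8, 0.6]
opening: 0.6
finger_force: 0.0
```

Request:
{"fn": "carry_out", "kwargs": {
  "rows": [
    [[0,0,-2],[0,0,0],0.4],
    [[0,0,-5],[0,0,0],0.4],
    [[0,0,-9],[0,0,0],0.4],
    [[0,0,-13],[0,0,0],0.4],
    [[0,0,-13],[0,0,0],0.4],
    [[0,0,-13],[0,0,0],0.4]
  ]
}}

```text
clock: 16.1
tool_pos: [0.5527, -0.1852, 0.2204]
eef_rot: [0.574, 0.819, 0.0, 0.001]
contact_force: [-0.6, -0.8, 0.1]
opening: 0.596
finger_force: 0.0
```

```bash
python3 -c "
from h import *
a=snap('scene','s2');b=snap('side','d2');w=snap('wrist','w2')
def crop(s,c,k):
    x,y=int(c[0])-int(200/k),int(c[1])-int(150/k); x=max(x,0);y=max(y,0); print(x,y,k)
    return cv2.resize(s['image'][y:y+int(300/k),x:x+int(400/k)],(400,300),interpolation=cv2.INTER_CUBIC)[:,:,::-1]
q=[.552,-.185,.1]
print(r.get_state()['contact_force'])
v=np.vstack([np.hstack([crop(a,proj(a,q),4),crop(b,proj(b,q),4)]),np.hstack([cv2.resize(w['image'],(400,300))[:,:,::-1],cv2.resize(a['image'],(400,300))[:,:,::-1]])])
for s in(a,b): print([np.round(proj(s,[.5525,-.185,z]),1) for z in (.084,.132)])
cv2.imwrite('pics/c2.png',v)"
```

```text
[0.18093917 0.54362241 0.10123286]
170 87 4
199 232 4
[array([220.5, 129.4]), array([219.1, 115.1])]
[array([250. , 273.4]), array([249.4, 261.7])]
```

View pics/c2.png

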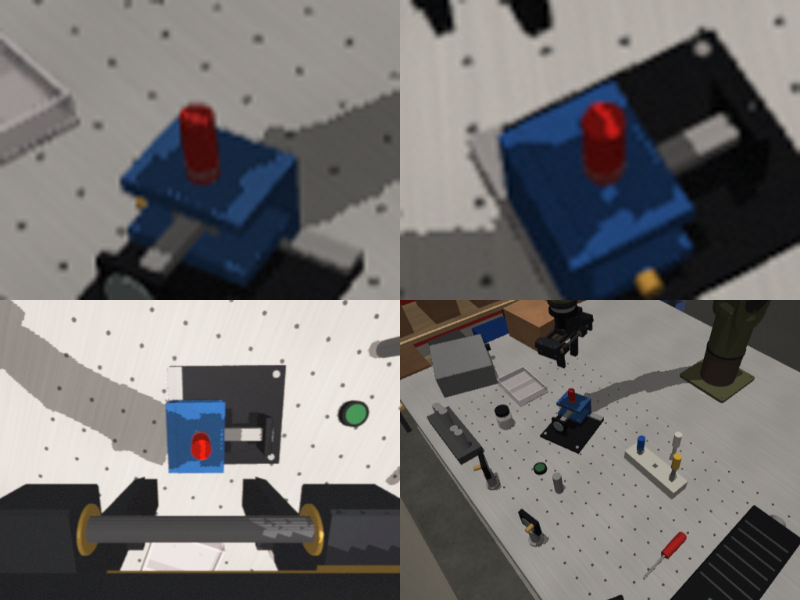

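The views show the red knob sitting flat on the upper ear, at crop (198,145) in scene and (603,145) in side. Its top is where the home pose predicts. The gripper is clear, and the other pins and loose objects are where they were.

```bash
python3 -c "
from plant import r
print(r.finish_job())"
```

```text
the job is handed in; nothing more can be done
None
```

The red-knobbed pin went through the upper ear, the eye and the lower ear and is seated with its knob on the upper ear; the highest press read was about 16 N, it was then released, and the job is handed in (no verdict came back).

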